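Date an egg sample carton and add it to the stack

TASK

Take the small closed carton out of its cradle and set it down in the nest of the coder. While it lies there, push the coder's spring plunger right down to its stop and hold it for a moment without forcing it, so that the carton is dated, then let it rise. Then stack the dated carton squarely on top of the two in the rack, setting it down rather than dropping it, and keep it upright all the way, leaving the things round about and the two stacked cartons where they are.

Things in the scene. Friction and masses are not known exactly. Their poses are not given: they have to be found in the camera images.
- carton: the carton to be dated, at the start in the cradle: closed brown cardboard one-egg carton, 66 (its x) x 50 (its y) x 46 high mm, 0.09 kg, white tape along the middle of the lid; origin at the centre of its underside, z up; the same turned half round
- stack_low: the lower carton in the rack, the same kind: closed brown cardboard one-egg carton, 66 (its x) x 50 (its y) x 46 high mm, 0.09 kg, white tape along the middle of the lid; origin at the centre of its underside, z up; the same turned half round
- stack_high: the carton on top of it, the same kind: closed brown cardboard one-egg carton, 66 (its x) x 50 (its y) x 46 high mm, 0.09 kg, white tape along the middle of the lid; origin at the centre of its underside, z up; the same turned half round
- cradle: fixed aluminium cradle, 84 x 72 mm, floor 5 mm thick, origin under its centre. Walls 54 mm high, 6 mm thick (along x, at y = +-31) stand 3 mm beside the carton's long sides: no finger fits there. Across its ends (x = +-38) are only lips 4 mm thick, 13 mm high above the table, that fingers pass over: lift the carton straight up by its short ends, 66 mm apart
- cradle_floor (a point): centre of the cradle's floor (5 mm above the table), axes as the cradle's
- rack: fixed aluminium rack, 96 x 64 mm, floor 6 mm thick, origin under its centre. End plates (x = +-39, 4 mm thick, 38 mm wide, tops 152 mm above the table) stand 4 mm beside the cartons' short ends: no finger fits there; the long sides (y) are open. Two cartons are stacked in it; a third fits on top, long way along x, its lid 8 mm below the plates' tops
- rack_floor (a point): centre of the rack's floor (6 mm above the table), axes as the rack's; the third carton's underside belongs 92 mm above it
- coder: fixed grey bench coder, base 100 (x) x 216 (y) x 14 mm; origin under its centre. Towards +y it has the nest, towards -y the plunger, 105 mm apart. Pushing the plunger prints on the underside of a carton in the nest. Fingers pushing on it with more than 60 N spoil it
- nest (a point): centre of the nest's floor, 14 mm above the table, 52 mm from the coder's centre along its +y; axes as the coder's. The nest is a rectangle 72 (x) x 56 (y) mm inside a lip 4 mm thick and 7 mm high; the carton lies flat in it with its long way along x, and can be gripped above the lip on all four sides
- plunger_top (a point): centre of the top of the plunger's round black head (36 mm across, flat top 28 mm across, 13 mm thick), 100 mm above the table when up; it moves straight down
- plunger (a joint): travel of the plunger: 0 up, 0.018 m at its stop; the spring needs about 4 N to start and 9 N at the stop and lifts it again
- tally: bystander: round grey tally counter, 45 mm across, 22 mm high, lying on the table; origin under its centre
- stamp: bystander: rubber date stamp with a turned wooden handle, 26 x 46 x 86 mm, standing; origin under its centre
- tin: bystander: flat round tin, 68 mm across, 30 mm high; origin under its centre
There are look-alikes about, which are no part of the job. What is shaped like the stack_low but red is not meant.

How it is judged:
By the outcome, as a careful person would: the job done as asked, in the order asked, and still so for the second after the job is handed in, with the robot touching nothing.
It also fails if it takes over 61 s, if anything falls off the work surface, if the arm or the gripper's body presses on something with over 40 N, if the wrist force passes 120 N, or if a joint passes its speed limit or range.

ROBOT

A 6-joint arm with a two-finger parallel gripper is mounted at the origin on a cart in front of the work surface, level with it; the furniture and walls round the work are solid. World frame = base frame: x ahead of the robot, y to its left, z up, the work surface at z = 0. Lengths are in m, angles in rad, forces in N, time in s.
With the tool pointing down it reaches from about 0.25 to 0.775 m from the base axis. Payload 8.9 kg.
Tool frame: the origin (TCP) lies at the very end of the fingers, on their centre line; the grasp point (between the pads) lies 19 mm behind it (ctrl.tcp_to_grasp is the z of the grasp point in the tool frame, in m); z points along the fingers, y is the line along which they close (so a half turn about z gives the same grasp; the last joint's range is limited). The gripper opens to 85 mm and grips with 20 to 120 N. Pads are 22 mm wide; open, the fingers measure 114 mm over their backs; the gripper's body (76 mm by 85 mm) begins 54 mm behind the grasp point. The pads swing forward as they close: fully open they stand 13 mm farther back than shut.
Start: joints at [1.088, 0.291, -0.153, 1.127, 0, 1.431], TCP at [0.177, 0.494, 0.231] pointing down, gripper open.
Joint ranges: [-2.52, 2.52], [-0.91, 1.74], [-1.3, 1.37], [-1.96, 2.02], [-1.52, 1.47], [-3.14, 3.14]. Speed limits (rad/s): [2.22, 2.22, 2.79, 3.14, 3.14, 3.14].

INTERFACE

Orientations are given as a unit quaternion [x, y, z, w].
In Python, from rig import ctrl gives the robot as it stands.
- The arm moves only by the tool servo_tool, never from a script. Its argument "rows" is one flat list of numbers, 4 for each row, row after row: the shift along the world's x, y, z in units of 30 mm (1.0 is 30 mm), then the turn about the world's z in units of 6 degrees (1.0 is 6 degrees). In form: [x, y, z, roll, x, y, z, roll, ...]. A call has 1 to 20 rows; each row is the pose to reach, as a shift and turn from the pose commanded when the call began; what a row does not reach only later rows make up. A row lasts 1/8 s, in which the tool goes at most 62.5 mm and 10.7 degrees, less where a joint would pass 70% of its speed; a pose out of reach is approached as far as the arm can. A call with a gripper value outside its range is refused whole. "grip" is the finger opening in mm, from 0 to 85.4, set as the call begins (left out, the last holds). The fingers move at their own pace and stop on an object; "newtons" is the grip in N (left out, the last holds). Time passes only in rows, so rows that repeat a pose let the fingers close. It gives the time, the measured TCP pose, the force, the opening and the grip force at its end, in the units of the state.
- ctrl.observe(): the state, without advancing time (a new reading comes with each control period).
- ctrl.camera(name): name is "scene" or "top"; returns the picture (400x640x3 uint8, blue, green, red); there is no depth.
- ctrl.get_calibration(name): a dict with "mtx" (3x3 intrinsics, pixels), "D" ([k1, k2, p1, p2, k3] as OpenCV has them; the pictures are not rectified), "rvec" (rotation vector, rad) and "tvec" (3), from world to camera coordinates, as OpenCV has them. Camera axes: x right, y down, z forward; pixel columns grow to the right and rows downward; lengths in m; the calibration is good to about 2 mm. A picture is of the moment at which its call begins. get_calibration takes no time and is no camera call.
- ctrl.hand_in(): hands the job in; it is judged then, once.
The state is a dict: "time": time; "joint_pos": joint angles; "joint_velocities": joint speeds; "joint_efforts": joint torques, N m; "eef_pos": TCP position; "eef_rot": TCP orientation; "wrist_force": force on the tool from outside, world axes, zero at the start; "wrist_torque": the same for the moment, N m; "opening": finger opening in m; "grip_force": force on a finger pad.
Only numpy, scipy, OpenCV 4.12 (cv2) and the standard library are available. Lean on these libraries where they do the work, as an engineer would, in place of code of your own. Each camera call takes 0.05 s, during which the arm holds its last target. There are 200 camera calls.

## Working session

There is one attempt and no reset: what is moved stays moved. The work goes in short steps, Python scripts to look and compute and a tool call to move; the robot and the scene stay as the last step left them, time stands still between calls to the robot, and variables do not carry over. Pictures are saved under pics/ and viewed, at most 10 in all, crops included, and the job is handed in when it is done.

Besides the shell and the picture viewer there is one more tool, called after "Call:" as a command line: name --argument value ..., lists and objects as JSON in quotes. servo_tool: Moves the arm, as the interface text tells. Its arguments: {"type":"object","properties":{"rows":{"type":"array","items":{"type":"number"}},"grip":{"type":"number"},"newtons":{"type":"number"}},"required":["rows"]}

```bash
mkdir -p pics
python3 - <<'E'
from rig import ctrl
import cv2,numpy as np
for n in("scene","top"):
    im=ctrl.camera(n);cv2.imwrite(f"pics/{n}0.png",im)
    c=ctrl.get_calibration(n);R=cv2.Rodrigues(np.array(c["rvec"]))[0]
    print(n,np.round(c["mtx"],1).tolist(),np.round(c["D"],3),(-R.T@np.array(c["tvec"]).ravel()).round(3),R.round(2).tolist())
o=ctrl.observe();print(o["eef_pos"],o["eef_rot"],o["opening"],ctrl.tcp_to_grasp)
E
```

```text
scene [[443.5, 0.0, 321.8], [0.0, 443.5, 205.4], [0.0, 0.0, 1.0]] [-0.088  0.     0.     0.     0.   ] [0.191 0.454 0.89 ] [[-0.53, -0.85, -0.01], [-0.72, 0.46, -0.52], [0.44, -0.27, -0.85]]
top [[374.3, 0.0, 318.8], [0.0, 374.3, 192.8], [0.0, 0.0, 1.0]] [0.016 0.    0.    0.    0.   ] [0.492 0.172 0.953] [[0.02, -1.0, -0.02], [-0.99, -0.02, -0.1], [0.1, 0.02, -0.99]]
[0.17678812 0.49394071 0.23079683] [ 1.71049931e-01  9.85262196e-01 -5.43973081e-04 -1.71744499e-04] 0.08538711534458848 -0.0187
```

View pics/scene0.png

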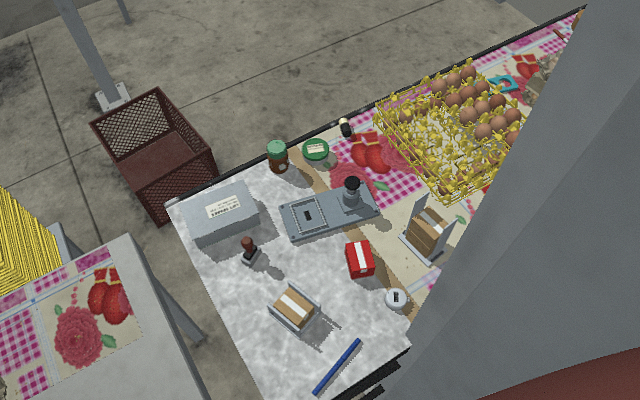

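View pics/top0.png

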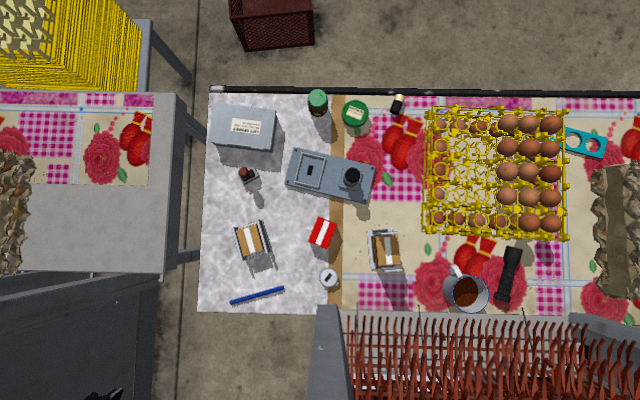

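The scene view shows the carton in its cradle at (294,307), the rack with brown cartons at (427,230), the red look-alike at (360,260), and the coder's nest at (307,216) with its plunger at (352,185). In the top view they are at cradle (252,240), rack (385,250), red (322,233), nest (310,171) and plunger (352,176).

Candidates for the carton are the brown one in the cradle at top (252,240), the brown one in the rack at (385,250) and the red one at (322,233). I choose the cradle one and check it in a close crop.

Run:
```python
import cv2,numpy as np
s=cv2.imread("pics/scene0.png");t=cv2.imread("pics/top0.png")
def c(im,u,v,w=33,h=37.5):
    return cv2.resize(im[int(v-37):int(v+38),int(u-33):int(u+33)],(264,300),interpolation=cv2.INTER_CUBIC)
a=np.vstack([np.hstack([c(s,294,307),c(s,427,230),c(s,352,195)]),np.hstack([c(t,252,243),c(t,385,250),c(t,340,178)])])
cv2.imwrite("pics/crop1.png",a)
```

```text
(no output)
```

View pics/crop1.png

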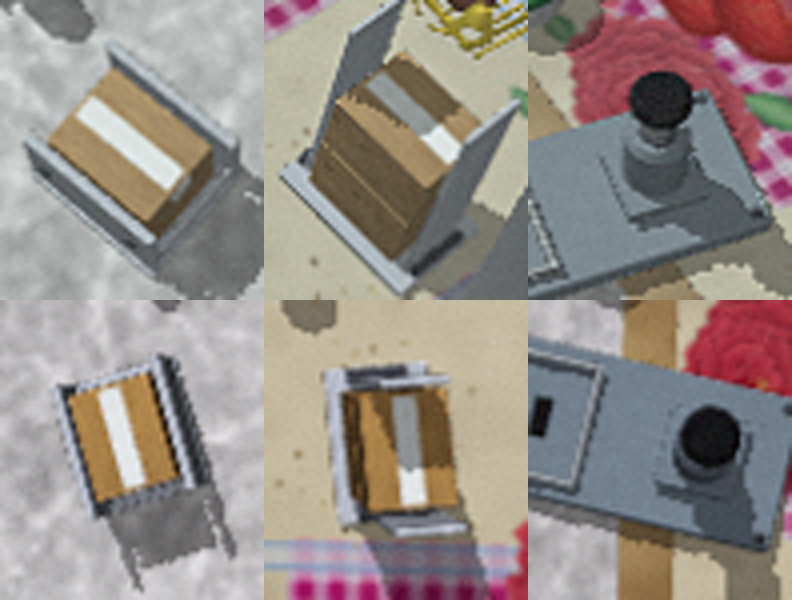

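The crops confirm the upright brown carton with white tape in the low cradle (scene (294,306), top (250,241)). The tall rack holds two brown cartons with half-shadowed tape at top (386,250). The plunger head is at scene (352,182) and top (352,175).

```bash
cat > h.py <<'E'
import cv2,numpy as np,json
from rig import ctrl
C={n:ctrl.get_calibration(n) for n in("scene","top")}
def ray(n,p):
    c=C[n];R=cv2.Rodrigues(np.array(c["rvec"],float))[0]
    q=cv2.undistortPoints(np.array([[p]],float),np.array(c["mtx"]),np.array(c["D"]))[0,0]
    return -R.T@np.array(c["tvec"],float).ravel(),R.T@np.array([q[0],q[1],1])
def onz(n,p,z):
    o,d=ray(n,p);return o+d*(z-o[2])/d[2]
def tri(ps,pt):
    A=[];b=[]
    for n,p in(("scene",ps),("top",pt)):
        o,d=ray(n,p);d=d/np.linalg.norm(d);M=np.eye(3)-np.outer(d,d);A.append(M);b.append(M@o)
    return np.linalg.lstsq(np.vstack(A),np.hstack(b),rcond=None)[0]
def poly(im,pts): 
    m=np.zeros(im.shape[:2],np.uint8);cv2.fillPoly(m,[np.array(pts,np.int32)],1);return m>0
def blob(m):
    k,l,s,c=cv2.connectedComponentsWithStats(m.astype(np.uint8));i=1+np.argmax(s[1:,4]);b=l==i
    pts=np.argwhere(b)[:,::-1].astype(float);e,v=np.linalg.eigh(np.cov(pts.T));a=v[:,1]
    L=np.sqrt(12*e[1])/2
    return c[i],a*L,s[i,4],b
def box(im,u,v,r): m=np.zeros(im.shape[:2],bool);m[v-r:v+r,u-r:u+r]=1;return m
E
cat > m.py <<'E'
from h import *
I={n:cv2.imread(f"pics/{n}0.png") for n in C}
H={n:cv2.cvtColor(I[n],cv2.COLOR_BGR2HSV) for n in C}
def rep(name,f,z):
    r={n:f(n) for n in C};print(name,{n:(r[n][0].round(1).tolist(),int(r[n][2])) for n in C})
    print("  tri",tri(r["scene"][0],r["top"][0]).round(4))
    for n in C:
        c,a=r[n][0],r[n][1];d=onz(n,c+a,z)-onz(n,c-a,z)
        print("  ",n,onz(n,c,z).round(4)[:2],"axis",np.degrees(np.arctan2(d[1],d[0])).round(1),"len",np.linalg.norm(d).round(4))
# tape in cradle
P={"scene":(294,306),"top":(250,241)}
rep("tape",lambda n:blob((H[n][...,2]>190)&(H[n][...,1]<50)&box(I[n],*P[n],17 if n=="scene" else 14)),.051)
# rack tape within lid polygon (crop px)
Q={"scene":[(335-264,102),(405-264,52),(480-264,125),(425-264,187)],"top":[(372-264,92),(448-264,92),(452-264,206),(372-264,208)]}
O={"scene":(394,193),"top":(352,213)}
rep("rack",lambda n:blob((H[n][...,1]<60)&poly(I[n],[(O[n][0]+x/4,O[n][1]+y/4) for x,y in Q[n]])),.098)
P2={"scene":(352,182),"top":(352,176)}
rep("head",lambda n:blob((H[n][...,2]<50)&box(I[n],*P2[n],12)),.100)
P3={"scene":(307,215),"top":(310,171)}
rep("mark",lambda n:blob((H[n][...,2]<70)&box(I[n],*P3[n],9)),.014)
def coder(n):
    b=(H[n][...,0]>95)&(H[n][...,0]<115)&(H[n][...,1]>30)&(H[n][...,2]>70)&box(I[n],330,200 if n=="scene" else 175,60)
    return blob(b)
for n in C:
    b=coder(n)[3];cn=max(cv2.findContours(b.astype(np.uint8),0,1)[0],key=cv2.contourArea)[:,0]
    w=np.array([onz(n,p,.014)[:2] for p in cn.astype(float)],np.float32)
    print("coder",n,cv2.minAreaRect(w))
for n in C: print(n,[H[n][y,x].tolist() for x,y in ((310,185),(300,160))], 'cradle corners')
E
python3 m.py
```

```text
tape {'scene': ([292.7, 305.1], 206), 'top': ([248.9, 239.8], 141)}
  tri [0.4643 0.3562 0.0492]
   scene [0.4638 0.3565] axis 18.7 len 0.0611
   top [0.4643 0.3558] axis -161.8 len 0.0604
rack {'scene': ([431.8, 221.8], 191), 'top': ([387.8, 250.1], 168)}
  tri [0.45   0.0306 0.0949]
   scene [0.4488 0.0319] axis 11.5 len 0.0617
   top [0.4505 0.0314] axis -173.6 len 0.0613
head {'scene': ([352.1, 182.6], 172), 'top': ([352.2, 175.1], 171)}
  tri [0.6202 0.1134 0.0914]
   scene [0.6156 0.1171] axis 43.8 len 0.0287
   top [0.6189 0.114 ] axis 62.3 len 0.0298
mark {'scene': ([307.2, 215.3], 40), 'top': ([309.5, 169.9], 39)}
  tri [0.6435 0.2168 0.0106]
   scene [0.6418 0.2177] axis 167.6 len 0.0251
   top [0.6429 0.2166] axis 164.3 len 0.0247
coder scene ((0.6272799968719482, 0.1685819923877716), (0.2136906236410141, 0.10250850021839142), 77.44734954833984)
coder top ((0.6309663653373718, 0.16571569442749023), (0.213808074593544, 0.0993119552731514), 77.38031768798828)
scene [[19, 75, 95], [21, 70, 165]] cradle corners
top [[104, 18, 152], [113, 14, 143]] cradle corners
```

Call:
servo_tool --rows '[0.6,-0.3,0,-0.5,1.8,-0.8,0,-1.5,3.2,-1.5,-0.3,-2.8,4.6,-2.2,-0.8,-4.1,6,-2.9,-1.3,-5.4,7.4,-3.6,-1.8,-6.7,8.6,-4.2,-2.3,-7.8,9.3,-4.5,-2.6,-8.4,9.57,-4.6,-2.7,-8.63,9.57,-4.6,-2.7,-8.63,9.57,-4.6,-2.7,-8.63]' --grip 85

```text
time: 1.48
eef_pos: [0.4632, 0.3571, 0.1508]
eef_rot: [0.583, 0.812, 0.0, -0.0]
wrist_force: [-1.0, -0.1, -0.2]
opening: 0.085
grip_force: 0.0
```

Run:
```python
from h import *
# rack direction by tape ends / floor edges read from crop1 (crop px)
def s(x,y): return (394+(x-264)/4-.4,193+y/4-.4)
def t(x,y): return (352+(x-264)/4-.4,213+(y-300)/4-.4)
def ang(n,a,b,z):
    d=onz(n,b,z)-onz(n,a,z);return np.degrees(np.arctan2(d[1],d[0])).round(1),np.linalg.norm(d).round(4)
print(ang("scene",s(375,76),s(450,155),.098),ang("scene",s(282,170),s(402,290),.006))
print(ang("top",t(404,395),t(413,504),.098),ang("top",t(327,372),t(340,527),.006))
o=ctrl.observe();print(o["joint_pos"],o["eef_rot"])
```

```text
(np.float64(-176.8), np.float64(0.0571)) (np.float64(-173.3), np.float64(0.0943))
(np.float64(-175.0), np.float64(0.0608)) (np.float64(-174.6), np.float64(0.096))
[ 5.31612809e-01  4.56848573e-01 -1.23082473e-01  9.90536755e-01
  2.78007289e-04  1.77692356e+00] [ 5.83194232e-01  8.12332716e-01  2.06457424e-04 -6.06599482e-05]
```

Call:
servo_tool --rows '[0.03,-0.03,-0.6,0,0.03,-0.03,-1.4,0,0.03,-0.03,-2.2,0,0.03,-0.03,-3,0,0.03,-0.03,-3.6,0,0.03,-0.03,-4.0,0,0.03,-0.03,-4.2,0,0.03,-0.03,-4.29,0,0.03,-0.03,-4.29,0,0.03,-0.03,-4.29,0]'

```text
time: 2.72
eef_pos: [0.4653, 0.3555, 0.0221]
eef_rot: [0.584, 0.812, 0.0, 0.0]
wrist_force: [-0.5, -0.6, 0.7]
opening: 0.0849
grip_force: 0.0
```

Call:
servo_tool --rows '[0,0,0,0,0,0,0,0,0,0,0,0,0,0,0,0,0,0,0,0,0,0,0,0]' --grip 60 --newtons 25

```text
time: 3.48
eef_pos: [0.4652, 0.3555, 0.022]
eef_rot: [0.584, 0.812, 0.0, 0.0]
wrist_force: [-0.6, -1.1, 6.6]
opening: 0.0653
grip_force: 28.3
```

Call:
servo_tool --rows '[0,0,0.15,0,0,0,0.5,0,0,0,1.0,0,0,0,1.7,0,0,0,2.4,0,0,0,3.1,0,0,0,3.7,0,0,0,4.1,0,0,0,4.3,0,0,0,4.3,0]'

```text
time: 4.72
eef_pos: [0.465, 0.3554, 0.1508]
eef_rot: [0.584, 0.812, 0.0, 0.0]
wrist_force: [0.4, -0.1, -1.0]
opening: 0.0652
grip_force: 28.2
```

Run:
```python
from h import *
s=ctrl.camera("scene");t=ctrl.camera("top");cv2.imwrite("pics/s1.png",s);cv2.imwrite("pics/t1.png",t)
f=lambda im,u,v:cv2.resize(im[v-90:v+90,u-65:u+65],(390,540),interpolation=cv2.INTER_CUBIC)
cv2.imwrite("pics/c2.png",np.hstack([f(s,290,270),f(t,250,220)]))
print(ctrl.observe()["wrist_force"],ctrl.observe()["eef_pos"],ctrl.observe()["opening"])
```

```text
[-0.29427505  0.67814731 -1.03525221] [0.46461293 0.35518976 0.15007734] 0.06581357778670366
```

View pics/c2.png

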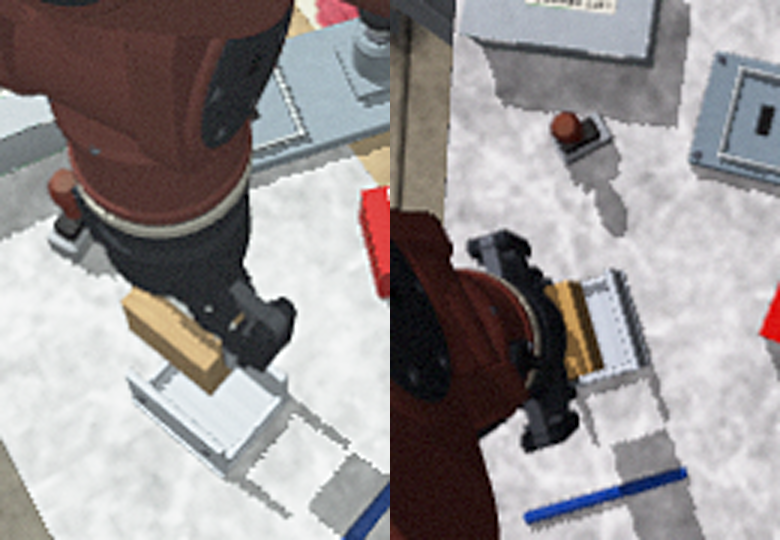

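The carton is held level, clear of the cradle at scene-crop (175,345), and the cradle is empty. Next I move over the nest.

Call:
servo_tool --rows '[0.3,-0.2,0,-0.3,0.9,-0.7,0,-0.8,1.7,-1.3,0,-1.5,2.6,-2.0,0,-2.3,3.5,-2.7,0,-3.1,4.4,-3.4,0,-3.9,5.2,-4.0,0,-4.6,5.7,-4.4,0,-5.0,5.89,-4.6,0,-5.2,5.89,-4.6,-0.1,-5.2,5.89,-4.6,-0.6,-5.2,5.89,-4.6,-1.3,-5.2,5.89,-4.6,-2.1,-5.2,5.89,-4.6,-2.8,-5.2,5.89,-4.6,-3.2,-5.2,5.89,-4.6,-3.45,-5.2,5.89,-4.6,-3.45,-5.2,5.89,-4.6,-3.45,-5.2]'

```text
time: 7.08
eef_pos: [0.6422, 0.2175, 0.0479]
eef_rot: [0.781, 0.625, 0.001, 0.0]
wrist_force: [-1.0, 0.6, -0.3]
opening: 0.0656
grip_force: 28.2
```

Run:
```python
from h import *
s=ctrl.camera("scene");t=ctrl.camera("top");cv2.imwrite("pics/s2.png",s);cv2.imwrite("pics/t2.png",t)
f=lambda im,u,v:cv2.resize(im[v-45:v+45,u-48:u+48],(384,360),interpolation=cv2.INTER_CUBIC)
cv2.imwrite("pics/c3.png",np.hstack([f(s,307,215),f(t,310,170)]))
o=ctrl.observe();print(o["wrist_force"],o["eef_pos"],o["eef_rot"],o["joint_pos"])
```

```text
[ 0.09264571  0.8063279  -0.46783419] [0.64217099 0.21745551 0.0478723 ] [7.80864681e-01 6.24699903e-01 5.52325612e-04 2.76863622e-04] [ 2.18779162e-01  7.13974316e-01  4.56871168e-02  9.01273510e-01
 -1.07427593e-05  2.01087718e+00]
```

View pics/c3.png

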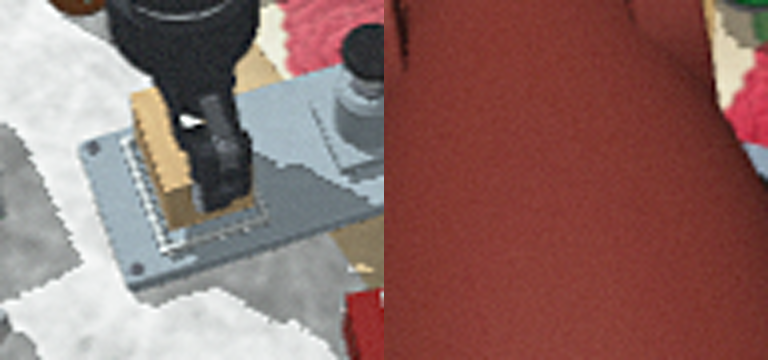

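The carton hangs just above the nest, its bottom edge parallel to and inside the lip (crop (180,220) against the lip corner at (165,250)). The top view is hidden by the arm. I lower slowly.

Call:
servo_tool --rows '[-0.02,0,-0.1,0,-0.02,0,-0.2,0,-0.02,0,-0.3,0,-0.02,0,-0.38,0,-0.02,0,-0.45,0,-0.02,0,-0.5,0,-0.02,0,-0.53,0,-0.02,0,-0.53,0]'

```text
time: 8.18
eef_pos: [0.6415, 0.2173, 0.0312]
eef_rot: [0.781, 0.625, 0.0, 0.0]
wrist_force: [4.2, -0.8, -1.7]
opening: 0.0658
grip_force: 28.8
```

Call:
servo_tool --rows '[-0.02,0,-0.57,0,-0.02,0,-0.57,0]'

```text
time: 8.43
eef_pos: [0.6421, 0.2189, 0.0185]
eef_rot: [0.781, 0.625, 0.003, 0.0]
wrist_force: [-7.1, 1.5, 33.6]
opening: 0.0659
grip_force: 49.7
```

Call:
servo_tool --rows '[0,0,0.1,0,0,0,0.2,0,0,0,0.2,0]'

```text
time: 8.8
eef_pos: [0.6416, 0.2173, 0.0205]
eef_rot: [0.781, 0.625, 0.001, 0.001]
wrist_force: [5.8, -0.8, 2.4]
opening: 0.066
grip_force: 46.0
```

Run:
```python
from h import *
s=ctrl.camera("scene");cv2.imwrite("pics/s3.png",s)
cv2.imwrite("pics/c4.png",cv2.resize(s[170:260,260:356],(768,576)[:2] if 0 else (640,600),interpolation=cv2.INTER_CUBIC))
o=ctrl.observe();print(o["wrist_force"],o["eef_pos"],o["eef_rot"],o["grip_force"])
```

```text
[ 5.98302731 -0.94875084  1.86736836] [0.64162919 0.21733174 0.02048305] [7.80906621e-01 6.24646864e-01 8.40833422e-04 6.61912118e-04] 46.047590374946594
```

View pics/c4.png

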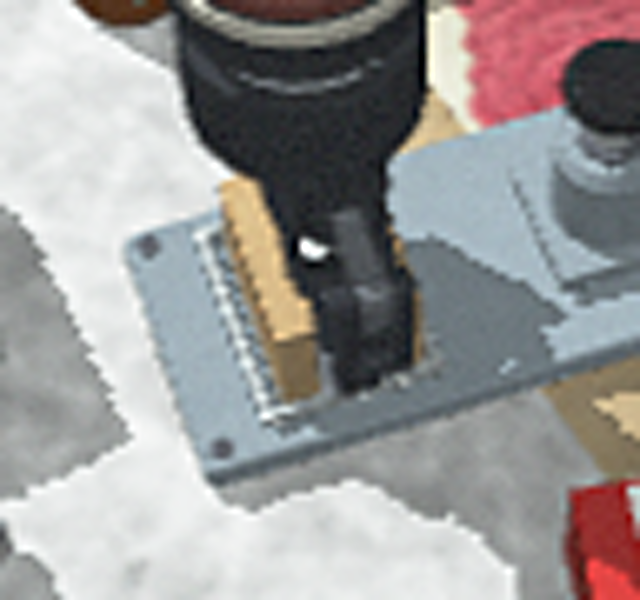

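The carton sits level inside the nest lip (crop corner (285,400)), and the fingers have slid lower on it. My last row overshot because rows count from each call's start. Next I open and rise.

Call:
servo_tool --rows '[0,0,0,0,0,0,0,0,0,0,0,0,0,0,0,0]' --grip 85

```text
time: 9.35
eef_pos: [0.6402, 0.2174, 0.0199]
eef_rot: [0.781, 0.625, -0.0, -0.0]
wrist_force: [-0.7, 0.3, 0.0]
opening: 0.0849
grip_force: 0.0
```

Call:
servo_tool --rows '[0,0,0.3,0,0,0,0.8,0,0,0,1.5,0,0,0,2.4,0,0,0,3.3,0,0,0,3.8,0,0,0,4.0,0,0,0,4.0,0]'

```text
time: 10.35
eef_pos: [0.6404, 0.2174, 0.1399]
eef_rot: [0.781, 0.625, -0.0, -0.0]
wrist_force: [0.1, -0.2, 0.3]
opening: 0.085
grip_force: 0.0
```

Call:
servo_tool --rows '[-0.1,-0.3,0,0,-0.3,-1.1,0,0,-0.5,-2.1,0,0,-0.65,-3.0,0,0,-0.75,-3.43,0,0,-0.75,-3.43,0,0,-0.75,-3.43,-0.3,0,-0.75,-3.43,-0.6,0,-0.75,-3.43,-0.9,0,-0.75,-3.43,-1.1,0,-0.75,-3.43,-1.1,0]' --grip 0

```text
time: 11.72
eef_pos: [0.6175, 0.1146, 0.1064]
eef_rot: [0.781, 0.625, -0.0, -0.0]
wrist_force: [0.1, -0.0, 0.3]
opening: -0.0
grip_force: 0.0
```

Run:
```python
from h import *
s=ctrl.camera("scene");t=ctrl.camera("top");cv2.imwrite("pics/s4.png",s);cv2.imwrite("pics/t4.png",t)
f=lambda im,u,v:cv2.resize(im[v-50:v+50,u-66:u+66],(396,300),interpolation=cv2.INTER_CUBIC)
cv2.imwrite("pics/c5.png",np.hstack([f(s,330,200),f(t,320,172)]))
o=ctrl.observe();print(o["wrist_force"],o["eef_pos"],o["opening"])
```

```text
[ 0.53391297 -0.68666874  0.10167577] [0.61808512 0.11450129 0.10724795] 0.00013333533340745163
```

View pics/c5.png

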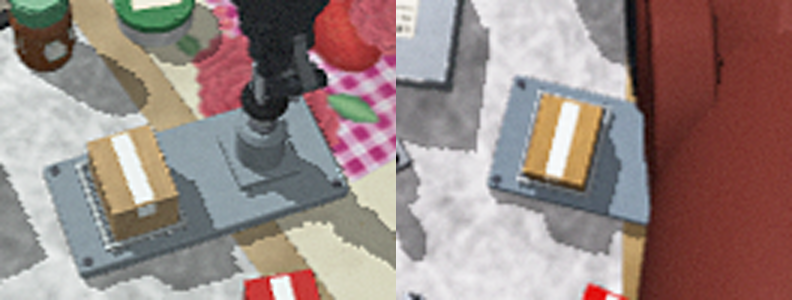

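The carton lies flat in the nest (scene crop (130,185), top crop (565,140)), and the shut fingers are over the plunger head at (265,100). I press slowly.

Call:
servo_tool --rows '[0,0,-0.15,0,0,0,-0.25,0,0,0,-0.35,0,0,0,-0.45,0,0,0,-0.55,0,0,0,-0.65,0,0,0,-0.72,0,0,0,-0.78,0,0,0,-0.82,0,0,0,-0.82,0]'

```text
time: 13.08
eef_pos: [0.6181, 0.1145, 0.0831]
eef_rot: [0.781, 0.625, 0.0, 0.0]
wrist_force: [-3.1, -0.6, 8.0]
opening: 0.0001
grip_force: 4.2
```

Not yet at the stop (8 N at z 0.083). I go 2 to 3 mm further in small steps.

Call:
servo_tool --rows '[0,0,-0.04,0,0,0,-0.08,0,0,0,-0.08,0]'

```text
time: 13.45
eef_pos: [0.6182, 0.1145, 0.082]
eef_rot: [0.781, 0.625, 0.0, 0.0]
wrist_force: [-6.6, -0.2, 19.9]
opening: 0.0001
grip_force: 10.0
```

Call:
servo_tool --rows '[0,0,-0.02,0,0,0,-0.02,0,0,0,-0.02,0,0,0,-0.02,0,0,0,-0.02,0,0,0,-0.02,0,0,0,-0.02,0,0,0,-0.02,0]'

```text
time: 14.45
eef_pos: [0.6182, 0.1145, 0.0819]
eef_rot: [0.781, 0.625, 0.001, 0.001]
wrist_force: [-8.9, -1.8, 24.8]
opening: 0.0003
grip_force: 12.5
```

Call:
servo_tool --rows '[0,0,0.1,0,0,0,0.25,0,0,0,0.4,0,0,0,0.6,0,0,0,0.8,0,0,0,1.1,0,0,0,1.5,0,0,0,1.9,0,0,0,2.1,0,0,0,2.1,0]'

```text
time: 15.7
eef_pos: [0.6183, 0.1145, 0.1431]
eef_rot: [0.781, 0.625, 0.0, 0.0]
wrist_force: [0.3, -0.6, -0.7]
opening: -0.0003
grip_force: 0.0
```

Run:
```python
from h import *
P={"scene":(309,201),"top":(311,168)}
r={}
for n,k in(("scene","s4"),("top","t4")):
    im=cv2.imread(f"pics/{k}.png");h=cv2.cvtColor(im,cv2.COLOR_BGR2HSV)
    c,a,N,_=blob((h[...,2]>190)&(h[...,1]<60)&box(im,*P[n],20 if n=="scene" else 15)&(box(im,309,191 if n=="scene" else 168,18)))
    r[n]=c;d=onz(n,c+a,.06)-onz(n,c-a,.06)
    print(n,c.round(1),N,onz(n,c,.06).round(4),np.degrees(np.arctan2(d[1],d[0])).round(1),np.linalg.norm(d).round(4))
print(tri(r["scene"],r["top"]).round(4))
```

```text
scene [301.5 195.1] 264 [0.6692 0.214  0.06  ] 10.0 0.0641
top [309.1 167.9] 154 [0.6404 0.2155 0.06  ] 167.7 0.0623
[0.6389 0.22   0.1022]
```

Call:
servo_tool --rows '[0.1,0.2,0.1,1,0.2,0.6,0.1,2.3,0.3,1.1,0.1,3.7,0.4,1.7,0.1,5.2,0.5,2.3,0.1,6.7,0.6,2.8,0.1,8.2,0.7,3.2,0.1,9.7,0.76,3.4,0.1,11.2,0.76,3.4,0.1,12.6,0.76,3.4,0.1,13.8,0.76,3.4,0.1,14.6,0.76,3.4,0.1,15,0.76,3.4,0.1,15,0.76,3.4,0.1,15]' --grip 85

```text
time: 17.45
eef_pos: [0.6406, 0.2164, 0.1452]
eef_rot: [0.111, 0.994, -0.0, -0.0]
wrist_force: [-0.7, -0.3, -0.2]
opening: 0.0852
grip_force: 0.0
```

Run:
```python
from h import *
print(onz("scene",(308.3-.4,207-.4),.06))
s=cv2.imread("pics/s4.png")
# plunger-arm view now + rack corners detail
S=ctrl.camera("scene");T=ctrl.camera("top");cv2.imwrite("pics/s5.png",S);cv2.imwrite("pics/t5.png",T)
f=lambda im,u,v:cv2.resize(im[v-37:v+38,u-37:u+38],(390,390),interpolation=cv2.INTER_CUBIC)
cv2.imwrite("pics/c6.png",np.hstack([f(s,427,230),f(cv2.imread("pics/top0.png"),385,250)]))
o=ctrl.observe();print(o["eef_pos"],o["eef_rot"],o["joint_pos"])
```

```text
[0.63605288 0.21738695 0.06      ]
[0.6406879  0.21643201 0.14536259] [ 1.10737145e-01  9.93849723e-01 -3.53194510e-05 -1.07721242e-04] [2.17765444e-01 6.32413329e-01 1.64851705e-01 1.10346141e+00
 2.69735977e-06 4.39694897e-01]
```

View pics/c6.png

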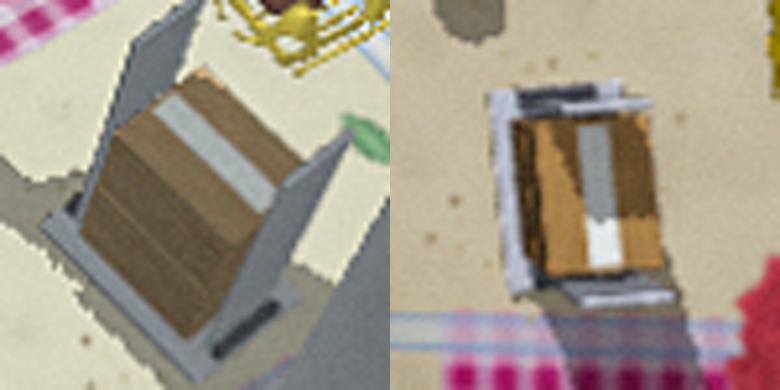

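The rack's plates stand clear of the lid. In the top crop their tops run from (563,106) to (652,100) and from (580,298) to (675,293), with the tape centre at (600,196). I work out the rack centre from those.

Run:
```python
from h import *
t=lambda x,y:(348+(x-390)/5.2-.4,213+y/5.2-.4)
a,b=onz("top",t(563,106),.152),onz("top",t(652,100),.152);c,d=onz("top",t(580,298),.152),onz("top",t(675,293),.152)
print((a+b)/2,(c+d)/2,(a+b+c+d)/4,np.linalg.norm((a+b-c-d)/2),np.linalg.norm(a-b),np.linalg.norm(c-d))
v=(a+b-c-d)[:2];print(np.degrees(np.arctan2(v[1],v[0])))
for p,q in((a,b),(c,d)): w=(p-q);print(np.degrees(np.arctan2(w[1],w[0]))-90)
print(onz("top",t(600,196),.098), [onz("top",t(*p),.006) for p in((490,92),(515,298))])
# brown+tape lid centroid in the top view, full lid
im=cv2.imread("pics/top0.png");h=cv2.cvtColor(im,cv2.COLOR_BGR2HSV)
m=((h[...,1]<60)&poly(im,[t(575,122),t(622,122),t(625,268),t(582,270)]));print(onz("top",blob(m)[0],.098),blob(m)[2])
```

```text
[0.49024635 0.03706707 0.152     ] [0.41321854 0.02870823 0.152     ] [0.45173245 0.03288765 0.152     ] 0.0774800234851504 0.03626065598442556 0.03825938039264286
6.193339789140536
5.245780960506096
4.510160002078223
[0.44997813 0.0309967  0.098     ] [array([0.49377537, 0.06892279, 0.006     ]), array([0.39620183, 0.05599385, 0.006     ])]
[0.45045996 0.03140495 0.098     ] 168
```

Call:
servo_tool --rows '[0,0,-0.4,0,0,0,-1.1,0,0,0,-1.9,0,0,0,-2.7,0,0,0,-3.3,0,0,0,-3.65,0,0,0,-3.8,0,0,0,-3.8,0]'

```text
time: 18.55
eef_pos: [0.641, 0.2165, 0.0317]
eef_rot: [0.11, 0.994, 0.0, 0.0]
wrist_force: [0.2, 0.8, -0.3]
opening: 0.0845
grip_force: 0.0
```

Call:
servo_tool --rows '[0,0,0,0,0,0,0,0,0,0,0,0,0,0,0,0,0,0,0,0,0,0,0,0,0,0,0,0]' --grip 45 --newtons 25

```text
time: 19.42
eef_pos: [0.6412, 0.2166, 0.0322]
eef_rot: [0.11, 0.994, 0.0, 0.001]
wrist_force: [-0.9, -1.1, 5.7]
opening: 0.0495
grip_force: 27.6
```

Call:
servo_tool --rows '[0,0,0.15,0,0,0,0.5,0,0,0,1.1,0,0,0,1.9,0,0,0,2.8,0,0,0,3.7,0,0,0,4.5,0,0,0,5.2,0,0,0,5.6,0,0,0,5.7,0]'

```text
time: 20.68
eef_pos: [0.641, 0.2166, 0.2036]
eef_rot: [0.11, 0.994, 0.0, 0.001]
wrist_force: [0.3, 0.2, -1.3]
opening: 0.0493
grip_force: 26.9
```

Call:
servo_tool --rows '[-0.3,-0.3,0,0.2,-0.9,-0.9,0,0.5,-1.7,-1.7,0,0.9,-2.6,-2.5,0,1.3,-3.5,-3.4,0,1.7,-4.4,-4.3,0,2.1,-5.2,-5.1,0,2.5,-5.9,-5.7,0,2.8,-6.25,-6.05,0,3.0,-6.35,-6.15,0,3.1,-6.35,-6.15,0,3.1,-6.35,-6.15,0,3.1]'

```text
time: 22.18
eef_pos: [0.4506, 0.0323, 0.2024]
eef_rot: [-0.052, 0.999, 0.0, -0.0]
wrist_force: [-0.0, 0.2, -1.0]
opening: 0.0494
grip_force: 26.9
```

Run:
```python
from h import *
S=ctrl.camera("scene");T=ctrl.camera("top");cv2.imwrite("pics/s6.png",S);cv2.imwrite("pics/t6.png",T)
f=lambda im,u,v:cv2.resize(im[v-50:v+50,u-50:u+50],(390,390),interpolation=cv2.INTER_CUBIC)
cv2.imwrite("pics/c7.png",np.hstack([f(S,427,215),f(T,385,240)]))
o=ctrl.observe();print(o["eef_pos"],o["eef_rot"],o["opening"],o["wrist_force"])
```

```text
[0.45055784 0.03228981 0.20237565] [-5.18164469e-02  9.98656624e-01  3.21697141e-05 -4.86020819e-05] 0.049791221516140946 [ 0.11011808  0.90701327 -1.01631082]
```

View pics/c7.png

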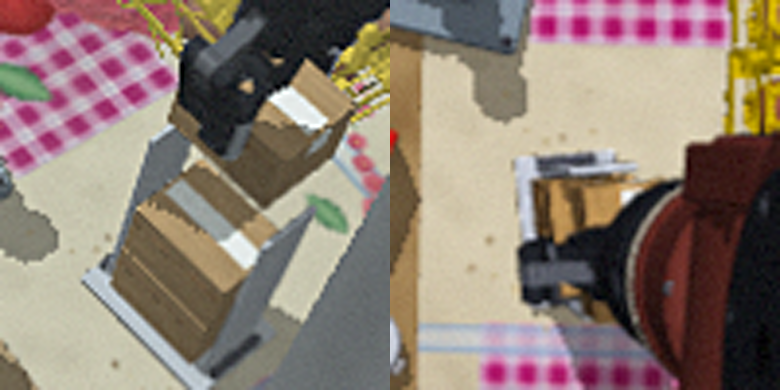

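The carton hangs level and roughly parallel above the rack (its lid's near edge in the scene crop runs from (355,100) to (308,150)). I check its lengthwise offset in the hand from that edge.

Run:
```python
from h import *
f=lambda x,y:(377+x/3.9-.4,165+y/3.9-.4)
print(onz("scene",f(331,125),.230), "expect .4178 .0288")
for n,k in(("scene","s6"),):
    im=cv2.imread(f"pics/{k}.png");h=cv2.cvtColor(im,cv2.COLOR_BGR2HSV)
    m=(h[...,1]<60)&(h[...,2]>190)&poly(im,[f(262,85),f(300,75),f(345,122),f(310,140)])
    c,a,N,b=blob(m);e=[onz(n,c+s*a,.23) for s in(1,-1)];print(N,e,np.degrees(np.arctan2(*(e[1]-e[0])[1::-1])))
    ys,xs=np.nonzero(b);print("tape near end",onz(n,(xs[ys>ys.max()-2].mean(),ys.max()+.5),.23))
```

```text
[0.41724622 0.02445866 0.23      ] expect .4178 .0288
82 [array([0.44358678, 0.03362091, 0.23      ]), array([0.4202315 , 0.02799162, 0.23      ])] -166.44855219952586
tape near end [0.4203419 0.0327285 0.23     ]
```

Call:
servo_tool --rows '[0,0,-0.2,0,0,0,-0.5,0,0,0,-0.8,0,0,0,-1.05,0,0,0,-1.2,0,0,0,-1.3,0,0,0,-1.3,0]'

```text
time: 23.15
eef_pos: [0.4502, 0.032, 0.1634]
eef_rot: [-0.052, 0.999, 0.0, -0.0]
wrist_force: [-0.1, -0.4, -0.4]
opening: 0.0497
grip_force: 26.9
```

Call:
servo_tool --rows '[0,0,-0.15,0,0,0,-0.35,0,0,0,-0.55,0,0,0,-0.75,0,0,0,-0.95,0,0,0,-1.15,0,0,0,-1.3,0,0,0,-1.35,0,0,0,-1.35,0]'

```text
time: 24.28
eef_pos: [0.4503, 0.032, 0.123]
eef_rot: [-0.052, 0.999, -0.0, -0.0]
wrist_force: [-0.2, 0.1, -0.7]
opening: 0.0494
grip_force: 26.9
```

Call:
servo_tool --rows '[0,0,-0.05,0,0,0,-0.1,0,0,0,-0.14,0,0,0,-0.18,0,0,0,-0.18,0]'

```text
time: 24.9
eef_pos: [0.4502, 0.032, 0.1175]
eef_rot: [-0.052, 0.999, 0.0, -0.0]
wrist_force: [-0.4, -0.1, -0.2]
opening: 0.0491
grip_force: 26.9
```

Run:
```python
from h import *
S=ctrl.camera("scene");T=ctrl.camera("top");cv2.imwrite("pics/s7.png",S)
f=lambda im,u,v:cv2.resize(im[v-40:v+40,u-40:u+40],(560,560),interpolation=cv2.INTER_CUBIC)
cv2.imwrite("pics/c8.png",f(S,427,220))
```

```text
(no output)
```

View pics/c8.png

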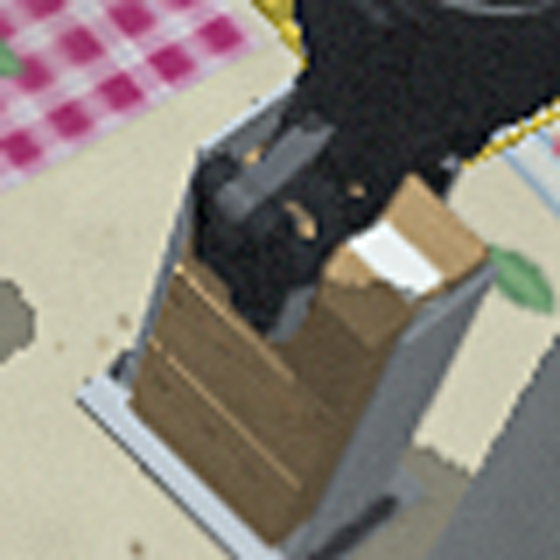

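The carton is between the plates with its side flush with the two below (crop (330,330)), just above contact. That was my tenth and last picture. I lower by feel.

Call:
servo_tool --rows '[0,0,-0.02,0,0,0,-0.04,0,0,0,-0.04,0]'

```text
time: 25.38
eef_pos: [0.4502, 0.032, 0.1164]
eef_rot: [-0.052, 0.999, 0.0, -0.0]
wrist_force: [-0.8, -0.6, -0.5]
opening: 0.0497
grip_force: 26.9
```

Call:
servo_tool --rows '[0,0,-0.02,0,0,0,-0.04,0,0,0,-0.04,0]'

```text
time: 25.75
eef_pos: [0.4504, 0.032, 0.1161]
eef_rot: [-0.052, 0.999, -0.0, 0.0]
wrist_force: [-4.2, -0.0, 13.7]
opening: 0.0494
grip_force: 28.6
```

Contact at z 0.116, as expected. I ease off and release gently.

Call:
servo_tool --rows '[0,0,0.02,0,0,0,0.03,0,0,0,0.03,0]'

```text
time: 26.12
eef_pos: [0.4503, 0.032, 0.1161]
eef_rot: [-0.052, 0.999, 0.0, 0.0]
wrist_force: [-0.7, -0.9, 2.6]
opening: 0.0495
grip_force: 27.3
```

Call:
servo_tool --rows '[0,0,0,0,0,0,0,0,0,0,0,0,0,0,0,0,0,0,0,0]' --grip 80

```text
time: 26.75
eef_pos: [0.4502, 0.032, 0.1161]
eef_rot: [-0.052, 0.999, 0.0, -0.0]
wrist_force: [-0.1, 0.1, 0.9]
opening: 0.0803
grip_force: 0.0
```

Call:
servo_tool --rows '[0,0,0.15,0,0,0,0.5,0,0,0,1.0,0,0,0,1.7,0,0,0,2.5,0,0,0,3.3,0,0,0,4.0,0,0,0,4.3,0,-0.3,0.4,4.3,0,-0.6,1.2,4.3,0,-0.9,2.2,4.3,0,-1.2,3.4,4.3,0,-1.5,4.6,4.3,0,-1.8,5.8,4.3,0,-2,6.6,4.3,0,-2,7,4.3,0,-2,7,4.3,0]'

```text
time: 28.88
eef_pos: [0.3898, 0.2423, 0.2446]
eef_rot: [-0.052, 0.999, -0.0, -0.0]
wrist_force: [-0.4, -0.7, 0.3]
opening: 0.0799
grip_force: 0.0
```

Run:
```python
from h import *
o=ctrl.observe();print(o["eef_pos"])
r={}
for n in C:
    im=ctrl.camera(n);cv2.imwrite(f"pics/{n}9.png",im);h=cv2.cvtColor(im,cv2.COLOR_BGR2HSV)
    # expected lid quad at z=.144 projected
    c=C[n];a=np.radians(6);ax=np.array([np.cos(a),np.sin(a),0]);ay=np.array([-ax[1],ax[0],0]);o=np.array([.4505,.032,.144])
    pr=lambda q:cv2.projectPoints(np.array(q),np.array(c["rvec"],float),np.array(c["tvec"],float),np.array(c["mtx"]),np.array(c["D"]))[0][:,0]
    q=pr([o+i*.036*ax+j*.018*ay for i,j in((1,1),(1,-1),(-1,-1),(-1,1))])
    m=(h[...,1]<60)&(h[...,2]>90)&poly(im,q.round())
    ce,av,N,b=blob(m);r[n]=ce;d=onz(n,ce+av,.144)-onz(n,ce-av,.144)
    print(n,N,onz(n,ce,.144).round(4),np.degrees(np.arctan2(d[1],d[0])).round(1),np.linalg.norm(d).round(4))
    # changes elsewhere against the first picture
    df=(cv2.absdiff(im,cv2.imread(f"pics/{n}0.png")).max(2)>60).astype(np.uint8)
    k,l,s,cc=cv2.connectedComponentsWithStats(cv2.morphologyEx(df,cv2.MORPH_OPEN,np.ones((3,3))));print([(cc[i].round().astype(int).tolist(),int(s[i,4])) for i in range(1,k) if s[i,4]>15])
print(tri(r["scene"],r["top"]).round(4))
```

```text
[0.38977019 0.24227381 0.24461046]
scene 233 [0.4498 0.0319 0.144 ] -176.7 0.0729
[([442, 89], 28158), ([417, 3], 204), ([381, 5], 25), ([399, 11], 22), ([524, 21], 112), ([330, 39], 24), ([550, 67], 67), ([537, 72], 52), ([452, 94], 143), ([575, 92], 33), ([497, 97], 37), ([480, 124], 306), ([349, 148], 504), ([625, 151], 22), ([431, 213], 381), ([356, 217], 29), ([376, 242], 1889), ([438, 229], 52), ([343, 271], 446), ([286, 291], 21), ([298, 314], 585), ([285, 299], 23), ([276, 303], 39), ([320, 333], 359), ([583, 381], 4628)]
top 195 [0.4491 0.0317 0.144 ] -174.1 0.0614
[([251, 242], 470), ([392, 250], 292), ([382, 240], 18), ([262, 265], 214), ([384, 267], 21), ([261, 336], 10726), ([410, 290], 16), ([219, 344], 91), ([249, 350], 28), ([145, 382], 403), ([112, 396], 151)]
[0.4494 0.032  0.1446]
```

The carton's lid measures 0.1446 m high at (0.449, 0.032). That is square on the stack, and nothing else has moved.

```bash
python3 -c "
from rig import ctrl
print(ctrl.hand_in())"
```

```text
the job is handed in; nothing more can be done
None
```

I pressed the plunger to its stop with the carton in the nest (about 25 N, held about 1 s), then stacked the carton squarely on the other two and handed in at about 29 s; while setting it in the nest, one mis-scaled move pushed the fingers about 12 mm too low (34 N), but the carton stayed level.

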